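# Shut and latch the drop-front parts case

### The job

Shut the blue drop-front parts case and latch it: swing its hinged front up against the rubber seal, hook the wire loop of the draw latch over the keeper on the front so that the loop's bar is drawn in under the keeper's lip, then press the lever down flat, past centre, so that the latch holds the front tight shut by itself. The loop reaches over the keeper only while the lever is tipped right over towards the front. Work by feel without forcing anything, and leave the tools lying around the case where they are.

Things in the scene. Friction and masses are not known exactly. Their poses are not given: they have to be found in the camera images.
- case: Blue case with aluminium edges, fixed to the bench: body 120 deep (x) x 180 wide (y) x 150 mm high, flat top at 150. Origin: middle of the body's underside, on the bench. x points to its back, y along its width, z up; the open side, with the hinged front, is at -x ('ahead' below = -x). A rubber seal along the top of the rim stands 5 mm proud of the shut position and yields about 11 N per mm.
- latch_pivot (a point): Axis of the lever's hinge (along y), on the middle of the case top: 20 mm ahead of the case's origin, y = 0, 166 mm above the bench (16 above the top). The loop is hinged on the lever 16 mm from this axis: 16 mm behind and 2 mm below it with the lever flat; 6 mm ahead and 15 mm above it with the lever fully open.
- lever_tip (a point): Middle of the round 7 mm end bead of the steel lever, 60 mm from the pivot. The lever is a plate 22 mm wide and 3 mm thick; its outer face (the one to press, uppermost when flat) lies 5.5 mm off the pivot axis. Flat, it points to the case's back, 16 mm above the top; about 5 N at the tip takes it past centre.
- loop_bar (a point): Centre of the loop's cross bar, a dark sleeve 8 mm thick and about 31 mm long, along y; two 5 mm side wires 31 mm apart join it to the lever. The bar moves on a circle of 66 mm about the loop's hinge on the lever.
- keeper (a point): Seat of the bar in the steel keeper on the top edge of the front: the bar's centre lies here when hooked (axes as the case's when shut; shut, it is 49 mm ahead of the latch pivot and 6 mm below it). Keeper 18 mm wide: web from 4 mm behind the seat; lip above, 1 mm clear of the bar, ending 3 mm ahead of the seat, top 9 mm above it; flat shelf 4 mm below the seat, running 16 mm ahead of it.
- front_edge (a point): Middle of the outer top edge of the front, a panel 180 wide, 114 high and 26 mm thick. It is hinged along y at its bottom inner corner, 40 mm ahead of the latch pivot and 34 mm above the bench; from there this edge is 116 mm up and 26 mm ahead when shut.
- front (a joint): Angle of the front, rad: 0 shut, grows as it drops open. Stiff hinge: it stays where it is left and takes about 4 N at the top edge. It meets the seal at about 0.05 and springs back to there unless latched; latched it reads about 0.01.
- lever (a joint): Angle of the lever, rad: 0 flat (closed), 1.57 upright, 2.1 tipped fully over towards the front (stop). Light friction holds it where it is left. Below about 1.8 the loop is too short to pass over the keeper's lip.
- loop (a joint): Angle of the loop on the lever, rad: 0 when all is latched; grows as the loop lifts away; the loop's slope above level (pointing ahead) is loop - lever - 0.055. Friction holds the loop on the lever (0.5 N at the bar turns it), so closing the lever lifts the loop, unless its bar is under the lip. Pushing the bar back along the shelf with 5 to 7 N draws it under the lip and turns the lever along.
- orange_screwdriver: Bystander: screwdriver with orange handle, 207 mm long, 28 high, lying at the left; origin under its middle.
- tape_roll: Bystander: white roll of masking tape, 80 mm across and 24 high, at the left; origin under its middle.
- small_spanner: Bystander: combination spanner, about 190 mm long and 8 high, lying at the right near edge; origin under its middle.
- gauge: Bystander: folded feeler gauge, 49 x 109 x 10 mm, lying in front of the vice; origin under its middle.

How it is judged:
By the outcome, as a careful person would: the job done as asked, in the order asked, and still so for the second after the job is handed in, with the robot touching nothing.
It also fails if it takes over 64 s, if anything falls off the work surface, if the arm or the gripper's body presses on something with over 40 N, if the wrist force passes 120 N, or if a joint passes its speed limit or range.

### The arm

A 6-joint arm with a two-finger parallel gripper is mounted at the origin on a cart in front of the work surface, level with it; the furniture and walls round the work are solid. World frame = base frame: x ahead of the robot, y to its left, z up, the work surface at z = 0. Lengths are in m, angles in degrees, forces in N, time in s.
With the tool pointing down it reaches from about 0.275 to 0.85 m from the base axis. Payload 19 kg.
Tool frame: the origin (TCP) lies on the centre line of the jaws, within the pads' length; the fingertips stand 8 mm ahead of it and the grasp point (between the pads) lies 11 mm behind it; z points along the fingers, y is the line along which they close (so a half turn about z gives the same grasp; the last joint's range is limited). The gripper opens to 85 mm and grips with 20 to 120 N. Pads are 22 mm wide; open, the fingers measure 114 mm over their backs; the gripper's body (76 mm by 85 mm) begins 54 mm behind the grasp point. The pads swing forward as they close: fully open they stand 13 mm farther back than shut.
Start: joints at [-76.662, 8.623, 82.357, -0, 89.026, -7.678], TCP at [0.206, -0.537, 0.239] pointing down, gripper open.
Joint ranges: [-160.23, 160.23], [-39.13, 120.54], [6.94, 153.29], [-79.49, 259.48], [9.18, 160.14], [-161.06, 161.06]. Speed limits (degrees/s): [108.29, 108.29, 127.2, 172.46, 172.46, 172.46].

### API

Orientations are given as [roll, pitch, yaw] about the fixed x, y, z axes, in that order (R = Rz(yaw) Ry(pitch) Rx(roll)).
In Python, from plant import robot, viewer, regions_of, tip_of gives the robot as it stands. The module is installed in compiled form; this text tells all that it offers.
- The arm moves only by the shell command python3 -m crank 'ROWS' [FORCE]. ROWS is a JSON object of lists of equal length, an entry for each row: "jaw": the closure, from -1 (fully open) to 1 (shut); "slide": the shift along the tool's x, y, z normalised to -1 to 1, where 1 is 25 mm, a list of three; "yaw": the turn about the tool's z normalised to -1 to 1, where 1 is 0.1 rad. A call has 1 to 20 rows; each row shifts and turns the commanded pose from where the row before left it, along the tool's axes as they then stand; what a row does not reach is not made up. A row lasts 1/8 s, in which the tool goes at most 62.5 mm and 10.7 degrees, less where a joint would pass 70% of its speed; a pose out of reach is approached as far as the arm can. A call with a number of a shift or a turn outside -1 to 1 is refused whole. A call with a gripper value outside its range is refused whole. The fingers move at their own pace and stop on an object; FORCE is the grip in N (left out, the last holds). Time passes only in rows, so rows that do not move let the fingers close. It gives the time, the measured TCP pose, the force, the opening and the grip force at its end, in the units of the state.
- robot.read_state(): the state, without advancing time (a new reading comes with each control period).
- viewer.camera(name): name is "side" or "top"; returns a dict with "pixels" (400x640x3 uint8, red, green, blue), "K" (3x3 intrinsics, pixels), "eye" and "attitude" of the camera in the world. Camera axes: x right, y up, looking along -z (the intrinsics and any distortion apply to the point x, -y, -z); pixel columns grow to the right and rows downward; lengths in m; the calibration is good to about 2 mm. A picture is of the moment at which its call begins. There is no depth.
- robot.finish_job(): hands the job in; it is judged then, once.
Trained networks look in a picture, given as the dict that the camera call returned (one of the last four; its "shot" number tells which), for a name from the list of things; names that differ only in an ending like _2 or _b are one class to them, and where a whole thing is asked for, a point or a joint stands for the part that bears it (a point fixed in the world has none). Each returns a list of dicts, best first, with "confidence" (0 to 1); they miss things now and then, are a little off and sometimes report something else, mostly with a low value. They report only what shows in the picture. A call takes as long as a camera call.
- regions_of(target, picture): "mask" (400x640 bool, what is visible of it) and "extent" ([left, top, right, bottom] in pixels, round what is visible of it).
- tip_of(target, picture): "uv" ([column, row] in pixels: a listed point, or the origin of a listed thing).
The state is a dict: "time": time; "joint_positions": joint angles; "joint_velocities": joint speeds; "joint_efforts": joint torques, N m; "ee_pos": TCP position; "tcp_rot": TCP orientation; "contact_force": force on the tool from outside, world axes, zero at the start; "torque": the same for the moment, N m; "grip_width": finger opening in m; "grasp_force": force on a finger pad.
Only numpy, scipy, OpenCV 4.12 (cv2) and the standard library are available. Lean on these libraries where they do the work, as an engineer would, in place of code of your own. Each camera call takes 0.05 s, during which the arm holds its last target. There are 200 camera calls.

## Working session

There is one attempt and no reset: what is moved stays moved. The work goes in short steps, Python scripts to look and compute and a shell command to move; the robot and the scene stay as the last step left them, time stands still between calls to the robot, and variables do not carry over. Pictures are saved under pics/ and viewed, at most 10 in all, crops included, and the job is handed in when it is done.

```bash
mkdir -p pics
cat > h.py <<'E'
import numpy as np,cv2
from scipy.optimize import least_squares
from scipy.spatial.transform import Rotation as R
from plant import robot,viewer,regions_of,tip_of
def att(c):
    a=np.array(c['attitude'],float)
    if a.shape==(3,3): return a
    if a.size==4: return R.from_quat(a).as_matrix()
    return R.from_euler('xyz',a,degrees=True).as_matrix()
def proj(c,P):
    q=(np.atleast_2d(P)-c['eye'])@att(c); q=q*[1,-1,-1]
    u=q@np.array(c['K']).T; return u[:,:2]/u[:,2:]
def tri(obs):
    f=lambda p: np.concatenate([(proj(c,p)[0]-uv) for c,uv in obs])
    r=least_squares(f,[.5,0,.1]); return r.x, np.abs(r.fun).max()
def shots():
    return {n:viewer.camera(n) for n in('side','top')}
def find(names,S):
    out={}
    for n in names:
        o=[]
        for k,c in S.items():
            t=tip_of(n,c)
            if t: o.append((c,np.array(t[0]['uv']))); print(n,k,np.round(t[0]['uv'],1),round(t[0]['confidence'],2))
            else: print(n,k,'none')
        if len(o)==2: out[n]=tri(o); print('   ',np.round(out[n][0],4),round(out[n][1],1))
    return out
def save(c,name,box=None,s=1):
    im=c['pixels'][:,:,::-1]
    if box: im=im[box[1]:box[3],box[0]:box[2]]
    cv2.imwrite('pics/'+name,cv2.resize(im,None,fx=s,fy=s,interpolation=cv2.INTER_CUBIC))
E
python3 - <<'E'
from h import *
S=shots()
for k,c in S.items(): print(k,{a:(np.round(b,3).tolist() if a!='pixels' else 0) for a,b in c.items()})
find(['case','latch_pivot','lever_tip','loop_bar','keeper','front_edge','orange_screwdriver','tape_roll','small_spanner','gauge'],S)
im=np.vstack([S['side']['pixels'],S['top']['pixels']])[:,:,::-1]
cv2.imwrite('pics/a.png',cv2.resize(S['side']['pixels'][:,:,::-1],None,fx=1.25,fy=1.25)); cv2.imwrite('pics/b.png',cv2.resize(S['top']['pixels'][:,:,::-1],None,fx=1.25,fy=1.25))
print(robot.read_state())
E
```

```text
side {'pixels': 0, 'K': [[382.838, 0.0, 309.694], [0.0, 382.838, 208.396], [0.0, 0.0, 1.0]], 'eye': [0.983, 0.336, 0.829], 'attitude': [39.058, 1.049, 117.612], 'shot': 1}
top {'pixels': 0, 'K': [[468.063, 0.0, 319.02], [0.0, 468.063, 200.392], [0.0, 0.0, 1.0]], 'eye': [0.336, 0.039, 1.205], 'attitude': [7.224, 0.787, -88.429], 'shot': 2}
case side [265.5 241. ] 0.61
case top [360.3 176.8] 0.74
    [ 0.5492 -0.0414  0.0091] 1.7
latch_pivot side [264.1 203. ] 0.63
latch_pivot top [355.7 170. ] 0.56
    [ 0.5401 -0.0249  0.1611] 0.5
lever_tip side [267.5 184.3] 0.52
lever_tip top [356.4 163.7] 0.58
    [ 0.5378 -0.0168  0.2263] 2.4
loop_bar side [278.5 182. ] 0.5
loop_bar top [334.9 166.8] 0.71
    [0.5314 0.0203 0.2443] 2.4
keeper side [321.7 222.5] 0.58
keeper top [300.8 189.7] 0.66
    [0.4987 0.101  0.1137] 0.3
front_edge side [322.9 228.8] 0.59
front_edge top [296.4 186. ] 0.83
    [0.5088 0.1107 0.1072] 0.9
orange_screwdriver side [416.7 268.1] 0.58
orange_screwdriver top [211.5 214.7] 0.58
    [0.444  0.3353 0.0036] 0.6
tape_roll side [395.3 328.1] 0.72
tape_roll top [217.8 153.
[... 199 characters left out ...]
ime': 1.1, 'joint_positions': array([-7.66617238e+01,  8.62308220e+00,  8.23572108e+01,  6.45779648e-04,
        8.90286818e+01, -7.67673187e+00]), 'joint_velocities': array([ 0.03771276,  0.02122809,  0.01430236,  0.03998755,  0.05172465,
       -0.04722846]), 'joint_efforts': array([ 1.32443554e-03, -7.12827229e+01, -5.71040690e+01, -2.61205508e-05,
        1.75166802e-03, -6.12335134e-05]), 'ee_pos': array([ 0.2061852 , -0.53671393,  0.23926366]), 'tcp_rot': array([-1.79991192e+02, -1.83878185e-03,  2.10149969e+01]), 'contact_force': array([ 1.123709  ,  0.61767003, -0.02589427]), 'torque': array([0.02158606, 0.00577174, 0.03509751]), 'grasp_force': 0.0, 'grip_width': 0.08535447885566652}
```

View pics/a.png

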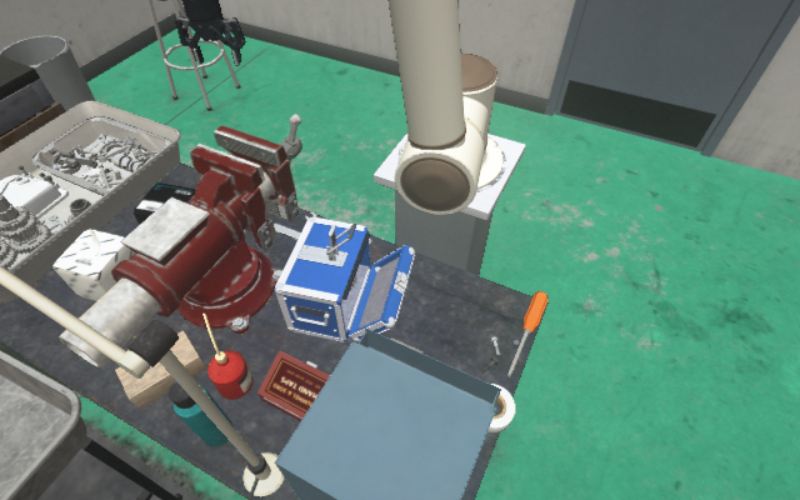

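View pics/b.png

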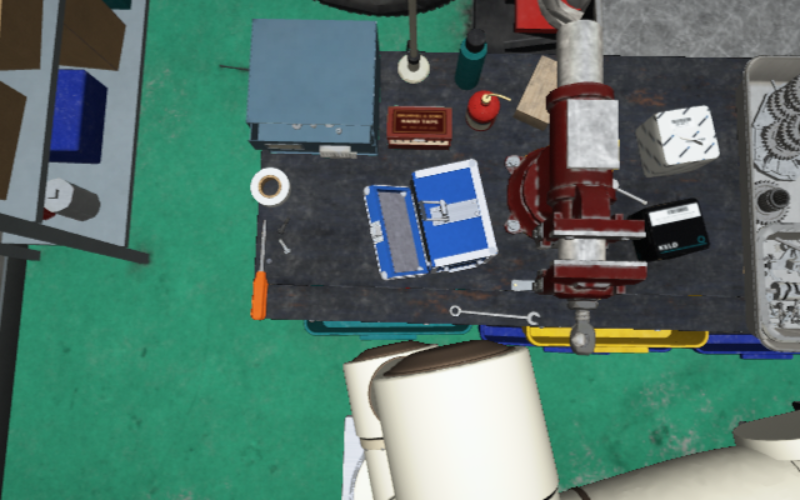

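The side view shows the open case near (330,285), with its front dropping towards image right, i.e. world +y. In the top view the case is at (455,215) and the front panel at (395,230). The lever stands about upright at (440,210). Next I'll fit the pose and all three joints together from the detected points.

```bash
cat >> h.py <<'E'
def model(p):
    x,y,yaw,f,l,lo=p
    P=np.array([-.020,.166]);H=np.array([-.060,.034])
    def fr(dx,dz): return H+[dx*np.cos(f)-dz*np.sin(f),dz*np.cos(f)+dx*np.sin(f)]
    h=P+.0161*np.array([np.cos(l-.125),np.sin(l-.125)]); s=lo-l-.055
    q={'case':np.zeros(2),'latch_pivot':P,'lever_tip':P+.06*np.array([np.cos(l),np.sin(l)]),'loop_bar':h+.066*np.array([-np.cos(s),np.sin(s)]),
       'keeper':fr(-.009,.126),'front_edge':fr(-.026,.116)}
    return q
def w(p,xz,yy=0):
    c,s=np.cos(p[2]),np.sin(p[2]); return np.array([p[0]+c*xz[0]-s*yy,p[1]+s*xz[0]+c*yy,xz[1]])
def fit(S,p0,free=range(6),names=None,v=1):
    obs=[]
    for n in names or list(model(p0)):
        for k,c in S.items():
            t=tip_of(n,c)
            if t: obs.append((n,k,np.array(t[0]['uv']),t[0]['confidence']))
    free=list(free)
    def full(z): p=np.array(p0,float);p[free]=z;return p
    def res(z):
        p=full(z);m=model(p);return np.concatenate([proj(S[k],w(p,m[n]))[0]-uv for n,k,uv,cf in obs])
    r=least_squares(res,np.array(p0,float)[free],loss='soft_l1',f_scale=1.5); p=full(r.x); e=res(r.x).reshape(-1,2)
    if v:
        for o,ee in zip(obs,e): print(o[0],o[1],np.round(ee,1),round(o[3],2))
    print('pose',np.round(p,4)); 
    for n,q in model(p).items(): print('  ',n,'case xz',np.round(q,4),'world',np.round(w(p,q),4))
    return p
def incase(p,P):
    d=np.array(P[:2])-p[:2];c,s=np.cos(p[2]),np.sin(p[2]);return np.array([c*d[0]+s*d[1],-s*d[0]+c*d[1],P[2]])
E
python3 - <<'E'
from h import *
S=shots();S2=shots()
S={'side':S['side'],'top':S['top'],'side2':S2['side'],'top2':S2['top']}
p=fit(S,[.55,-.04,-1.32,.9,1.6,2.6])
np.save('p.npy',p)
# overlay
for k in('side','top'):
    im=S[k]['pixels'].copy()
    pts=[proj(S[k],w(p,(a,h),b))[0] for h in(0,.15) for a,b in((-.06,-.09),(.06,-.09),(.06,.09),(-.06,.09))]
    for i in range(4):
        for a,b in((i,(i+1)%4),(4+i,4+(i+1)%4)): cv2.line(im,*[tuple(int(round(v)) for v in pts[j]) for j in(a,b)],(255,255,0),1)
    for q in model(p).values(): cv2.circle(im,tuple(int(round(v)) for v in proj(S[k],w(p,q))[0]),2,(255,0,0),1)
    S[k]['ov']=im
a=S['side']['ov'][160:290,200:350];b=S['top']['ov'][110:240,280:430]
cv2.imwrite('pics/c.png',cv2.resize(np.hstack([a,b])[:,:,::-1],None,fx=2.66,fy=2.66,interpolation=cv2.INTER_CUBIC))
E
```

```text
case side [-1.4  1.1] 0.68
case top [1.6 3.5] 0.67
case side2 [-0.5  2.7] 0.9
case top2 [1.4 1.5] 0.58
latch_pivot side [0.6 0.3] 0.93
latch_pivot top [-1.4 -0.4] 0.83
latch_pivot side2 [0.2 2.6] 0.81
latch_pivot top2 [-1.8 -1.5] 0.91
lever_tip side [2.5 0.2] 0.82
lever_tip top [1.4 0. ] 0.61
lever_tip side2 [ 1.5 -1.2] 0.57
lever_tip top2 [1.1 0.7] 0.57
loop_bar side [0.8 1.8] 0.52
loop_bar top [2.6 0.4] 0.48
loop_bar side2 [-0.6  4. ] 0.51
loop_bar top2 [1.2 1.1] 0.56
keeper side [1.6 1.3] 0.97
keeper top [-0.1 -1.8] 0.88
keeper side2 [0.7 0.1] 0.62
keeper top2 [-0.6  0.2] 0.67
front_edge side [ 0.  -0.8] 0.96
front_edge top [-0.9  2.2] 0.58
front_edge side2 [-1.4 -3.8] 0.57
front_edge top2 [ 2.6 -2.8] 0.7
pose [ 0.5443 -0.0395 -1.3125  0.7097  1.6544  2.6494]
   case case xz [0. 0.] world [ 0.5443 -0.0395  0.    ]
   latch_pivot case xz [-0.02   0.166] world [ 0.5392 -0.0201  0.166 ]
   lever_tip case xz [-0.025   0.2258] world [ 0.5379 -0.0153  0.2258]
   loop_bar case xz [-0.0583  0.2354] world [0.5294 0.0169 0.2354]
   keeper case xz [-0.1489  0.1237] world [0.5063 0.1045 0.1237]
   front_edge case xz [-0.1553  0.105 ] world [0.5046 0.1107 0.105 ]
```

View pics/c.png

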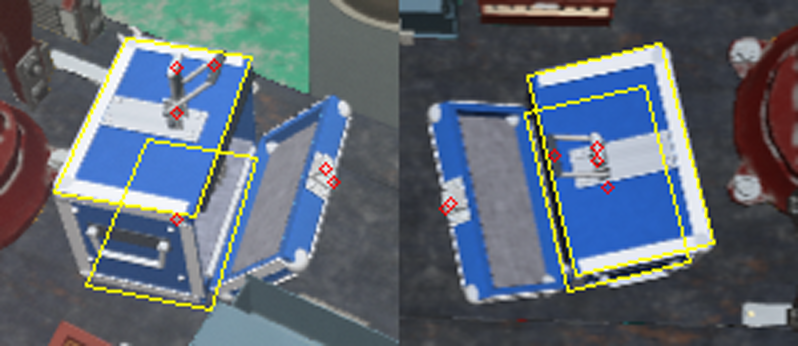

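The fit matches the picture: the case yaw is -75.2°, the front is at 0.71, the lever at 1.65 and the loop is up. First I go up and over, with the jaws shut and the tool's y axis set along case x.

```bash
python3 -m crank '{"jaw":[1,1,1,1,1,1,1,1,1,1,1,1,1,1,1,1,1,1,1,1],"yaw":[1,0.08,0,0,0,0,0,0,0,0,0,0,0,0,0,0,0,0,0,0],"slide":[[0,0,-1],[0,0,-1],[0,0,-1],[0,0,-1],[0,0,-1],[0,0,-1],[0.65,-1,0],[0.65,-1,0],[0.65,-1,0],[0.65,-1,0],[0.65,-1,0],[0.65,-1,0],[0.65,-1,0],[0.65,-1,0],[0.65,-1,0],[0.65,-1,0],[0.65,-1,0],[0.65,-1,0],[0.65,-1,0],[0.65,-1,0]]}' 30
cat > st.py <<'E'
from h import *
p=np.load('p.npy');s=robot.read_state()
f=s['contact_force'];c,sn=np.cos(p[2]),np.sin(p[2])
print('t',round(s['time'],2),'case mm',np.round(1e3*incase(p,s['ee_pos']),1),'F case',np.round([c*f[0]+sn*f[1],-sn*f[0]+c*f[1],f[2]],1),'rot',np.round(s['tcp_rot'],1),'w',round(s['grip_width'],4))
E
python3 st.py
```

```text
time: 5.0
ee_pos: [0.3367, -0.1392, 0.3894]
tcp_rot: [180.0, -0.0, 14.8]
contact_force: [-0.2, -0.6, -0.5]
grip_width: -0.0003
grasp_force: 0.0
t 5.0 case mm [  43.4 -226.2  389.4] F case [ 0.5 -0.3 -0.5] rot [180.   -0.   14.8] w -0.0003
```

```bash
python3 -m crank '{"jaw":[1,1,1,1,1,1,1,1,1,1,1,1,1,1,1,1,1,1,1,1],"yaw":[0,0,0,0,0,0,0,0,0,0,0,0,0,0,0,0,0,0,0,0],"slide":[[0.6,-0.94,0],[0.6,-0.94,0],[0.6,-0.94,0],[0.6,-0.94,0],[0.6,-0.94,0],[0.6,-0.94,0],[0.6,-0.94,0],[0.6,-0.94,0],[0.6,-0.94,1],[0.6,-0.94,1],[0.6,-0.94,1],[0,0,1],[0,0,1],[0,0,1],[0,0,1],[0,0,1],[0,0,1],[0,0,1],[0,0,1],[0,0,1]]}'
python3 st.py
```

```text
time: 7.5
ee_pos: [0.4299, 0.152, 0.0886]
tcp_rot: [-180.0, -0.0, 14.8]
contact_force: [-0.3, -0.1, 0.1]
grip_width: 0.0005
grasp_force: 0.0
t 7.5 case mm [-214.3  -61.7   88.6] F case [ 0.  -0.3  0.1] rot [-180.    -0.    14.8] w 0.0005
```

```bash
python3 -m crank '{"jaw":[1,1,1,1,1,1,1,1],"yaw":[0,0,0,0,0,0,0,0],"slide":[[0,0.6,0],[0,0.6,0],[0,0.5,0],[0,0.4,-0.2],[0,0.4,-0.3],[0,0.4,-0.3],[0,0.4,-0.3],[0,0.3,-0.3]]}'
python3 st.py
```

```text
time: 8.5
ee_pos: [0.4532, 0.0643, 0.1252]
tcp_rot: [-180.0, -0.0, 14.8]
contact_force: [-0.9, 2.8, -2.2]
grip_width: 0.0
grasp_force: 1.3
t 8.5 case mm [-123.6  -61.6  125.2] F case [-3.  -0.2 -2.2] rot [-180.    -0.    14.8] w 0.0
```

```bash
python3 -m crank '{"jaw":[1,1,1,1],"yaw":[0,0,0,0],"slide":[[0,0.2,0],[0,0.2,0],[0,0.15,0],[0,0.1,0]]}'; python3 st.py;  python3 -m crank '{"jaw":[1],"yaw":[0],"slide":[[0,0.08,0]]}' >/dev/null; python3 st.py; python3 -m crank '{"jaw":[1],"yaw":[0],"slide":[[0,0.08,0]]}' >/dev/null; python3 st.py
```

```text
time: 9.0
ee_pos: [0.457, 0.0491, 0.1241]
tcp_rot: [-180.0, 0.0, 14.8]
contact_force: [-1.3, 4.3, 3.6]
grip_width: 0.0002
grasp_force: 2.0
t 9.0 case mm [-107.9  -61.7  124.1] F case [-4.5 -0.2  3.6] rot [-180.     0.    14.8] w 0.0002
t 9.12 case mm [-106.   -61.7  124.2] F case [-3.8 -0.4  4.3] rot [-180.     0.    14.8] w -0.0001
t 9.25 case mm [-104.4  -61.7  124.4] F case [-14.3  -2.8   9.9] rot [-179.9    0.    14.8] w -0.0003
```

```bash
python3 -m crank '{"jaw":[1,1,1,1,1,1,1,1,1,1,1,1,1,1,1,1,1],"yaw":[0,0,0,0,0,0,0,0,0,0,0,0,0,0,0,0,0],"slide":[[0,-0.4,0],[0,-0.4,0],[0,0,-1],[0,0,-1],[0,0,-1],[0,0,-1],[0,0,-1],[0,0,-1],[0,0,-1],[0.4,1,0],[0.4,1,0],[0.4,1,0],[0.4,1,0],[0.4,1,0],[0.4,0.5,0],[0,0,1],[0,0,0.8]]}'; python3 st.py
python3 - <<'E'
from h import *
S=shots();p=np.load('p.npy');p[3]=.05
fit(S,p,[3,4,5],['keeper','front_edge','lever_tip','loop_bar'])
E
```

```text
time: 11.38
ee_pos: [0.5465, -0.0527, 0.2533]
tcp_rot: [-180.0, 0.0, 14.8]
contact_force: [-0.3, -0.3, -0.2]
grip_width: 0.0
grasp_force: 0.0
t 11.38 case mm [ 13.3  -1.3 253.3] F case [ 0.2 -0.4 -0.2] rot [-180.     0.    14.8] w 0.0
keeper side [3.  0.9] 0.68
keeper top [ 0.4 -1.2] 0.65
front_edge side [-1.3 -1.7] 0.97
front_edge top [-1.  -4.6] 0.63
lever_tip side [7.2 2.2] 0.47
lever_tip top [136.6 -49.7] 0.54
loop_bar side [1. 0.] 0.51
loop_bar top [2.5 2.1] 0.63
pose [ 0.5443 -0.0395 -1.3125  0.0327  1.9367  3.0629]
   case case xz [0. 0.] world [ 0.5443 -0.0395  0.    ]
   latch_pivot case xz [-0.02   0.166] world [ 0.5392 -0.0201  0.166 ]
   lever_tip case xz [-0.0415  0.222 ] world [0.5337 0.0006 0.222 ]
   loop_bar case xz [-0.0555  0.2396] world [0.5301 0.0141 0.2396]
   keeper case xz [-0.0731  0.1596] world [0.5256 0.0312 0.1596]
   front_edge case xz [-0.0898  0.1491] world [0.5214 0.0473 0.1491]
```

```bash
python3 -m crank '{"jaw":[1,1,1,1,1,1,1,1],"yaw":[0,0,0,0,0,0,0,0],"slide":[[0,0,0.8],[0,0,0.7],[0,-0.4,0],[0,-0.4,0],[0,-0.3,0],[0,-0.2,0],[0,-0.2,0],[0,-0.1,0]]}' >/dev/null; python3 st.py
for i in 1 ; do python3 -m crank '{"jaw":[1],"yaw":[0],"slide":[[0,-0.1,0]]}' >/dev/null; python3 st.py; done
python3 -m crank '{"jaw":[1],"yaw":[0],"slide":[[0,-0.1,0]]}' >/dev/null; python3 st.py
python3 - <<'E'
from h import *
S=shots()
save(S['side'],'d.png',(210,140,360,260),5)
E
```

```text
t 12.88 case mm [-26.8  -1.6 216.9] F case [ 0.5 -0.5 -0.7] rot [-180.    -0.    14.8] w -0.0002
t 13.0 case mm [-29.1  -1.6 216.8] F case [ 0.6 -0.5 -0.7] rot [-180.     0.    14.8] w -0.0003
t 13.12 case mm [-31.6  -1.6 216.8] F case [ 0.2 -0.2 -1.5] rot [-180.    -0.    14.8] w -0.0001
```

View pics/d.png

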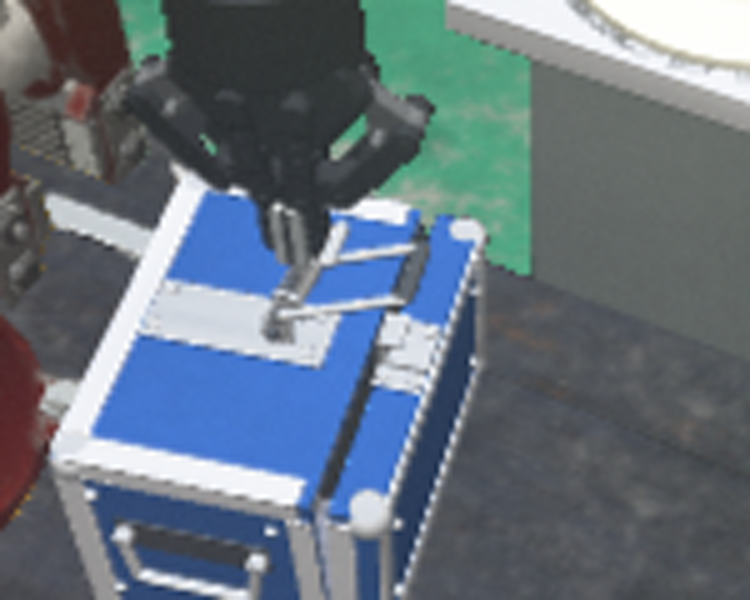

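The view shows the finger behind the lever, which is tipped towards the front, at crop (320,245). The loop bar hangs over the front's edge at (412,270) and the keeper is at (405,355). I'll feel for the stop.

```bash
for i in 1; do python3 -m crank '{"jaw":[1],"yaw":[0],"slide":[[0,-0.1,0]]}' >/dev/null; python3 st.py; done
python3 -m crank '{"jaw":[1],"yaw":[0],"slide":[[0,-0.1,0]]}' >/dev/null; python3 st.py
python3 - <<'E'
from h import *
S=shots();p=np.load('p.npy');p[3:]=.05,2.,2.5
fit(S,p,[3,4,5],['keeper','front_edge','lever_tip','loop_bar'])
print(robot.read_state()['joint_positions'])
E
```

```text
t 13.35 case mm [-34.   -1.6 216.8] F case [ 0.4  0.5 -0.1] rot [-180.     0.    14.8] w 0.0003
t 13.47 case mm [-36.7  -1.6 216.8] F case [ 0.3 -0.6 -0.2] rot [-180.     0.    14.8] w -0.0
keeper side [0.8 0. ] 0.71
keeper top [ 0.8 -1.6] 0.96
front_edge side [-0.2 -0.4] 0.58
front_edge top [-1.1 -1.4] 0.83
lever_tip side [-0.2 -0.1] 0.59
lever_tip top [0.6 2.9] 0.5
loop_bar side [ 1.9 -1.5] 0.57
loop_bar top [-0.8 -0.9] 0.4
pose [ 0.5443 -0.0395 -1.3125  0.0368  2.1841  2.7185]
   case case xz [0. 0.] world [ 0.5443 -0.0395  0.    ]
   latch_pivot case xz [-0.02   0.166] world [ 0.5392 -0.0201  0.166 ]
   lever_tip case xz [-0.0545  0.2151] world [0.5304 0.0133 0.2151]
   loop_bar case xz [-0.0861  0.2107] world [0.5223 0.0438 0.2107]
   keeper case xz [-0.0736  0.1596] world [0.5255 0.0317 0.1596]
   front_edge case xz [-0.0902  0.149 ] world [0.5212 0.0478 0.149 ]
[-8.77336648e+00  4.15552163e+00  8.98996055e+01  5.10895709e-03
  8.59506840e+01  6.64034197e+01]
```

```bash
for i in 1; do python3 -m crank '{"jaw":[1],"yaw":[0],"slide":[[0,-0.1,0]]}' >/dev/null; python3 st.py; done
python3 -m crank '{"jaw":[1],"yaw":[0],"slide":[[0,-0.1,0]]}' >/dev/null; python3 st.py
```

```text
t 14.1 case mm [-39.   -1.6 216.8] F case [ 4.6 -0.4 -1.7] rot [-180.     0.    14.8] w 0.0001
t 14.22 case mm [-39.9  -1.7 216.8] F case [27.   0.1 -4.9] rot [179.8   0.   14.8] w 0.0001
```

```bash
python3 -m crank '{"jaw":[1,1,1,1,1,1,1,1,1],"yaw":[0,0,0,0,0,0,0,-1,-1],"slide":[[0,0.4,0],[0,0.2,0],[0,0,-1],[0,0,-1],[0,-0.9,-1],[0.06,-0.9,0],[0,-0.96,0],[0,0,0],[0,0,0]]}' >/dev/null; python3 -m crank '{"jaw":[1,1,1,1,1,1,1,1,1,1,1,1,1,1],"yaw":[-1,-1,-1,-1,-1,-1,-1,-1,-1,-1,-1,-1,-1,-0.71],"slide":[[0,0,0],[0,0,0],[0,0,0],[0,0,0],[0,0,0],[0,0,0],[0,0,0],[0,0,0],[0,0,0],[0,0,0],[0,0,0],[0,0,0],[0,0,0],[0,0,0]]}'>/dev/null; python3 st.py
python3 - <<'E'
from h import *
S=shots();p=np.load('p.npy');p[3:]=.05,2.1,2.6
fit(S,p,[3,5],['keeper','front_edge','lever_tip','loop_bar'])
E
```

```text
t 17.1 case mm [-9.560e+01 -2.000e-01  2.918e+02] F case [-0.2 -0.5  0.2] rot [-180.   -0.  105.] w 0.0004
keeper side [1.  0.7] 0.63
keeper top [-0.1 -2.3] 0.61
front_edge side [-0.5 -2.8] 0.81
front_edge top [-0.3 -1.3] 0.73
lever_tip side [-1.7 -2.1] 0.5
lever_tip top [3.5 0.1] 0.73
loop_bar side [ 0.2 -0.1] 0.61
pose [ 0.5443 -0.0395 -1.3125  0.0092  2.1     2.6597]
   case case xz [0. 0.] world [ 0.5443 -0.0395  0.    ]
   latch_pivot case xz [-0.02   0.166] world [ 0.5392 -0.0201  0.166 ]
   lever_tip case xz [-0.0503  0.2178] world [0.5314 0.0092 0.2178]
   loop_bar case xz [-0.0841  0.2127] world [0.5228 0.0418 0.2127]
   keeper case xz [-0.0702  0.1599] world [0.5264 0.0284 0.1599]
   front_edge case xz [-0.0871  0.1498] world [0.5221 0.0447 0.1498]
```

```bash
python3 -m crank '{"jaw":[1,1,1,1,1,1,1,1],"yaw":[0,0,0,0,0,0,0,0],"slide":[[-0.14,0,1],[0,0,1],[0,0,0.6],[0,0,0.3],[0,0,0.3],[0,0,0.3],[0,0,0.3],[0,0,0.3]]}' >/dev/null; python3 st.py
python3 -m crank '{"jaw":[1,1],"yaw":[0,0],"slide":[[0,0,0.2],[0,0,0.15]]}' >/dev/null; python3 st.py
python3 - <<'E'
from h import *
S=shots();p=np.load('p.npy');p[3:]=.03,2.1,2.3
fit(S,p,[4,5],['lever_tip','loop_bar'])
save(S['side'],'e.png',(210,140,360,260),5)
E
```

```text
t 18.6 case mm [-9.210e+01 -1.000e-01  1.889e+02] F case [-0.5 -0.3  0.1] rot [180.   -0.  104.8] w 0.0004
t 18.85 case mm [-9.210e+01 -1.000e-01  1.803e+02] F case [-0.6 -0.1  1. ] rot [-180.    -0.   104.8] w 0.0003
lever_tip side [-1.5 -2.2] 0.48
lever_tip top [-0.4  2.7] 0.55
loop_bar side [ 6.4 -0.2] 0.53
loop_bar top [-34.3   5. ] 0.52
pose [ 0.5443 -0.0395 -1.3125  0.03    2.1168  2.117 ]
   case case xz [0. 0.] world [ 0.5443 -0.0395  0.    ]
   latch_pivot case xz [-0.02   0.166] world [ 0.5392 -0.0201  0.166 ]
   lever_tip case xz [-0.0512  0.2173] world [0.5312 0.01   0.2173]
   loop_bar case xz [-0.0925  0.1771] world [0.5207 0.0499 0.1771]
   keeper case xz [-0.0728  0.1597] world [0.5257 0.0309 0.1597]
   front_edge case xz [-0.0895  0.1492] world [0.5214 0.047  0.1492]
```

View pics/e.png

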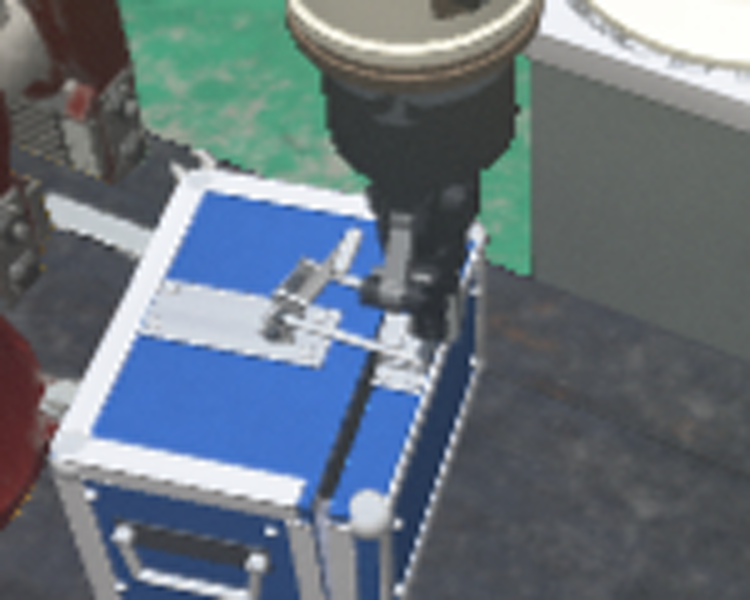

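The loop is now down over the front, with its bar under the finger at crop (425,350). I'll keep lowering gently until it touches the shelf.

```bash
python3 -m crank '{"jaw":[1,1],"yaw":[0,0],"slide":[[0,0,0.12],[0,0,0.1]]}' >/dev/null; python3 st.py
python3 -m crank '{"jaw":[1],"yaw":[0],"slide":[[0,0,0.06]]}' >/dev/null; python3 st.py
python3 -m crank '{"jaw":[1],"yaw":[0],"slide":[[0,0,0.06]]}' >/dev/null; python3 st.py
```

```text
t 19.4 case mm [-92.1  -0.2 174.9] F case [-0.3 -0.3  1. ] rot [180.   -0.  104.8] w -0.0003
t 19.52 case mm [-92.1  -0.2 173.3] F case [0.4 0.3 0.3] rot [-180.    -0.   104.8] w -0.0
t 19.65 case mm [-92.1  -0.2 171.9] F case [ 0.9 -0.1  1.2] rot [-180.    -0.   104.8] w -0.0
```

```bash
python3 -m crank '{"jaw":[1],"yaw":[0],"slide":[[0,0,0.06]]}' >/dev/null; python3 st.py
python3 -m crank '{"jaw":[1],"yaw":[0],"slide":[[0,0,0.06]]}' >/dev/null; python3 st.py
python3 -m crank '{"jaw":[1],"yaw":[0],"slide":[[0,0,0.04]]}' >/dev/null; python3 st.py
```

```text
t 19.77 case mm [-9.200e+01 -1.000e-01  1.705e+02] F case [0.6 0.  6.5] rot [180.   -0.  104.8] w -0.0001
t 19.9 case mm [-9.2e+01  1.0e-01  1.7e+02] F case [-1.8 -6.5 21.7] rot [179.9   0.  104.8] w -0.0
t 20.02 case mm [-91.9   0.2 169.8] F case [-2.6 -8.7 29.3] rot [179.9   0.  104.8] w 0.0001
```

```bash
python3 -m crank '{"jaw":[1,1,1,1],"yaw":[0,0,0,0],"slide":[[0,0,-0.5],[0.36,0,0],[0.36,0,0],[0,0,0.3]]}' >/dev/null; python3 st.py
python3 -m crank '{"jaw":[1,1],"yaw":[0,0],"slide":[[0,0,0.2],[0,0,0.05]]}' >/dev/null; python3 st.py
python3 - <<'E'
from h import *
S=shots()
p=np.load('p.npy');p[3:]=.03,2.1,2.0
fit(S,p,[4,5],['lever_tip','loop_bar'])
save(S['side'],'f.png',(210,140,360,260),5)
E
```

```text
t 20.52 case mm [-1.109e+02 -1.000e-01  1.728e+02] F case [ 0.1 -0.4 -0.8] rot [180.   -0.  104.9] w 0.0
t 20.77 case mm [-110.    -0.4  166.1] F case [-0.2  0.1 -0.1] rot [-179.9   -0.   104.8] w 0.0001
lever_tip side [-0.6 -1.2] 0.74
lever_tip top [0.1 2. ] 0.37
loop_bar side [3.9 0.3] 0.62
loop_bar top [-1.9  1.2] 0.36
pose [ 0.5443 -0.0395 -1.3125  0.03    2.1571  2.0646]
   case case xz [0. 0.] world [ 0.5443 -0.0395  0.    ]
   latch_pivot case xz [-0.02   0.166] world [ 0.5392 -0.0201  0.166 ]
   lever_tip case xz [-0.0532  0.216 ] world [0.5307 0.012  0.216 ]
   loop_bar case xz [-0.0924  0.1707] world [0.5207 0.0499 0.1707]
   keeper case xz [-0.0728  0.1597] world [0.5257 0.0309 0.1597]
   front_edge case xz [-0.0895  0.1492] world [0.5214 0.047  0.1492]
```

View pics/f.png

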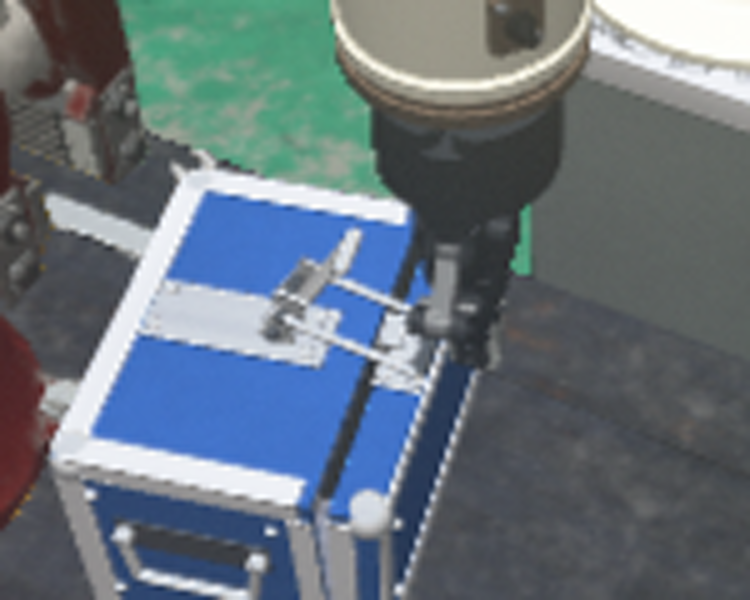

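The bar lies on the shelf at crop (430,365), with the finger ahead of it. Now I push it back by feel.

```bash
python3 -m crank '{"jaw":[1,1,1],"yaw":[0,0,0],"slide":[[-0.15,0,0],[-0.15,0,0],[-0.1,0,0]]}' >/dev/null; python3 st.py
for i in 1 2; do python3 -m crank '{"jaw":[1,1],"yaw":[0,0],"slide":[[-0.08,0,0],[-0.08,0,0]]}' >/dev/null; python3 st.py; done
```

```text
t 21.45 case mm [-100.    -0.2  166.8] F case [-5.3  0.4  2. ] rot [180.   -0.  104.8] w 0.0001
t 21.7 case mm [-96.5  -0.2 166.9] F case [-7.  -0.9  2.3] rot [ 1.800e+02 -1.000e-01  1.048e+02] w 0.0007
t 21.95 case mm [-92.6  -0.2 167. ] F case [-8.4 -0.4  5.1] rot [ 1.800e+02 -1.000e-01  1.049e+02] w 0.0002
```

```bash
for i in 1 2 3; do python3 -m crank '{"jaw":[1],"yaw":[0],"slide":[[-0.06,0,0]]}' >/dev/null; python3 st.py; done
python3 - <<'E'
from h import *
S=shots()
p=np.load('p.npy');p[3:]=.03,1.9,1.8
fit(S,p,[3,4,5],['lever_tip','loop_bar','keeper','front_edge'])
E
```

```text
t 22.07 case mm [-91.1  -0.2 167. ] F case [-8.8 -1.5  5.5] rot [ 1.800e+02 -1.000e-01  1.049e+02] w 0.0001
t 22.2 case mm [-89.7  -0.2 167.1] F case [-8.3 -1.9  5.9] rot [ 1.800e+02 -1.000e-01  1.049e+02] w -0.0001
t 22.32 case mm [-88.3  -0.2 167.2] F case [-9.6 -2.4  7.6] rot [ 1.800e+02 -1.000e-01  1.049e+02] w 0.0003
lever_tip side [-0.2 -1.5] 0.71
loop_bar side [-0.1  6.2] 0.45
loop_bar top [-24.5  -1.2] 0.27
keeper side [0.3 2.1] 0.82
front_edge side [-0.2 -2.8] 0.98
pose [ 0.5443 -0.0395 -1.3125  0.031   1.5097  1.0503]
   case case xz [0. 0.] world [ 0.5443 -0.0395  0.    ]
   latch_pivot case xz [-0.02   0.166] world [ 0.5392 -0.0201  0.166 ]
   lever_tip case xz [-0.0163  0.2259] world [ 0.5401 -0.0237  0.2259]
   loop_bar case xz [-0.0745  0.1493] world [0.5253 0.0325 0.1493]
   keeper case xz [-0.0729  0.1597] world [0.5257 0.031  0.1597]
   front_edge case xz [-0.0896  0.1491] world [0.5214 0.0471 0.1491]
```

```bash
for i in 1 2 3; do python3 -m crank '{"jaw":[1],"yaw":[0],"slide":[[-0.05,0,0]]}' >/dev/null; python3 st.py; done
python3 - <<'E'
from h import *
S=shots()
p=np.load('p.npy');p[3:]=.03,1.3,1.0
fit(S,p,[3,4],['lever_tip','keeper','front_edge'])
save(S['side'],'g.png',(210,140,360,260),5)
E
```

```text
t 22.95 case mm [-87.3  -0.2 167.2] F case [-13.4  -2.9   7.1] rot [ 1.800e+02 -1.000e-01  1.049e+02] w 0.0001
t 23.07 case mm [-86.5  -0.2 167.3] F case [-18.8  -3.2  10.1] rot [180.   -0.2 104.9] w 0.0001
t 23.2 case mm [-85.7  -0.2 167.3] F case [-23.   -4.1  11.5] rot [180.   -0.2 104.9] w 0.0001
lever_tip side [0.2 2. ] 0.5
keeper side [-0.8 -1.5] 0.66
front_edge side [ 0.3 -2.9] 0.83
front_edge top [-102.9  -48. ] 0.53
pose [ 0.5443 -0.0395 -1.3125  0.0038  1.176   1.    ]
   case case xz [0. 0.] world [ 0.5443 -0.0395  0.    ]
   latch_pivot case xz [-0.02   0.166] world [ 0.5392 -0.0201  0.166 ]
   lever_tip case xz [0.0031 0.2214] world [ 0.5451 -0.0424  0.2214]
   loop_bar case xz [-0.0762  0.1649] world [0.5248 0.0343 0.1649]
   keeper case xz [-0.0695  0.16  ] world [0.5265 0.0277 0.16  ]
   front_edge case xz [-0.0864  0.1499] world [0.5222 0.0441 0.1499]
```

View pics/g.png

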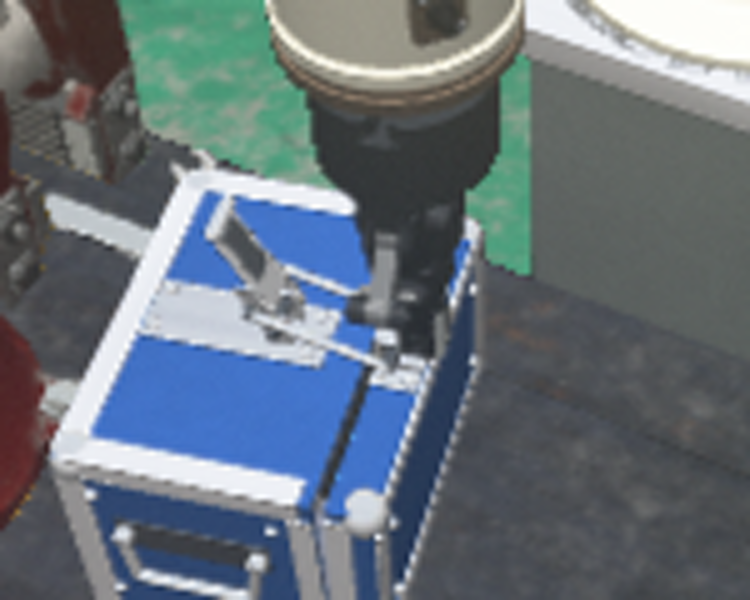

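The loop is hooked: its bar sits under the keeper's lip near crop (400,360), and the lever has followed to about 1.15, with its tip at (228,205). Next I back off, rise, and come up ahead of the lever's outer face.

```bash
python3 -m crank '{"jaw":[1,1,1,1,1,1,1,1],"yaw":[0,0,0,0,0,0,0,0],"slide":[[0.3,0,0],[0.3,0,0],[0,0,-1],[0,0,-1],[0,0,-0.2],[-0.9,0,0],[-0.9,0,0],[-0.8,0,0]]}' >/dev/null; python3 st.py
python3 - <<'E'
from h import *
S=shots()
p=np.load('p.npy');p[3:]=.03,1.3,1.0
fit(S,p,[3,4,5],['lever_tip','keeper','front_edge','loop_bar'])
save(S['side'],'i.png',(210,140,360,260),5)
E
```

```text
t 24.6 case mm [-33.1  -0.3 221. ] F case [-0.3  0.4  0. ] rot [-179.9   -0.   104.8] w -0.0
lever_tip side [-0.5  0.7] 0.77
keeper side [3.  1.2] 0.68
keeper top [4.5 0.4] 0.57
front_edge side [0.9 0.5] 0.58
front_edge top [ 1.7 -0.3] 0.68
loop_bar side [6.  0.5] 0.56
loop_bar top [-0.6  0.5] 0.41
pose [ 0.5443 -0.0395 -1.3125  0.0311  1.3292  1.1701]
   case case xz [0. 0.] world [ 0.5443 -0.0395  0.    ]
   latch_pivot case xz [-0.02   0.166] world [ 0.5392 -0.0201  0.166 ]
   lever_tip case xz [-0.0056  0.2243] world [ 0.5428 -0.034   0.2243]
   loop_bar case xz [-0.0787  0.167 ] world [0.5242 0.0366 0.167 ]
   keeper case xz [-0.0729  0.1597] world [0.5257 0.031  0.1597]
   front_edge case xz [-0.0896  0.1491] world [0.5214 0.0471 0.1491]
```

View pics/i.png

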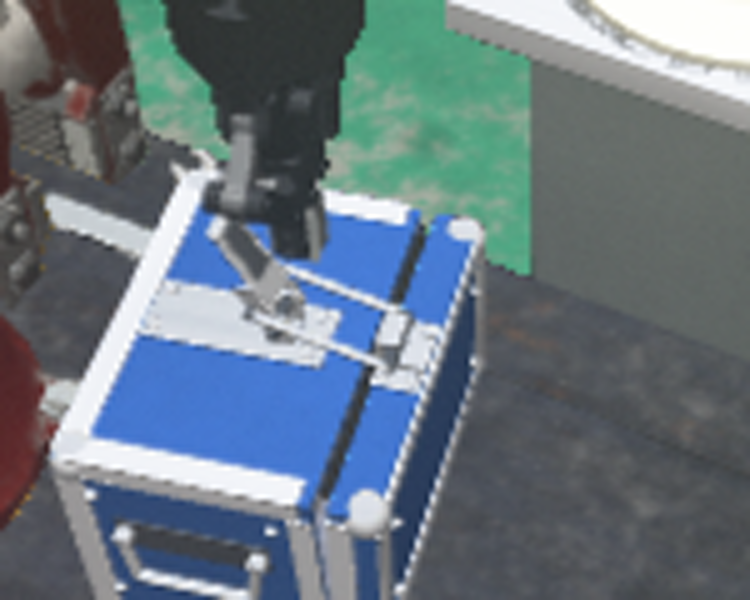

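The bar is hidden under the keeper's lip at crop (395,345) and the finger is ahead of the lever. Pushing the lever over along its arc, checking the force as it goes.

```bash
python3 -m crank '{"jaw":[1,1,1,1,1],"yaw":[0,0,0,0,0],"slide":[[-0.4,0,0],[-0.4,0,0],[-0.2,0,0.1],[-0.17,0,0.1],[-0.17,0,0.1]]}' >/dev/null; python3 st.py
python3 -m crank '{"jaw":[1,1,1],"yaw":[0,0,0],"slide":[[-0.14,0,0.14],[-0.14,0,0.15],[-0.14,0,0.15]]}' >/dev/null; python3 st.py
python3 - <<'E'
from h import *
S=shots()
p=np.load('p.npy');p[3:]=.03,.7,1.0
fit(S,p,[3,4],['lever_tip','keeper','front_edge'])
E
```

```text
t 25.73 case mm [-0.000e+00 -1.000e-01  2.143e+02] F case [-2.9 -2.3  4.9] rot [180.   -0.  104.8] w -0.0001
t 26.1 case mm [ 1.050e+01 -1.000e-01  2.032e+02] F case [-1.5 -1.3  3.8] rot [180.    0.  104.8] w 0.0002
lever_tip side [-1.7  0.4] 0.85
lever_tip top [-2.8  2.8] 0.66
keeper side [-0.9 -0.6] 0.73
keeper top [ 0.6 -2.2] 0.63
front_edge side [ 3.5 -1.3] 0.89
front_edge top [-1.6 -0.9] 0.91
pose [ 0.5443 -0.0395 -1.3125  0.0364  0.6835  1.    ]
   case case xz [0. 0.] world [ 0.5443 -0.0395  0.    ]
   latch_pivot case xz [-0.02   0.166] world [ 0.5392 -0.0201  0.166 ]
   lever_tip case xz [0.0265 0.2039] world [ 0.5511 -0.0651  0.2039]
   loop_bar case xz [-0.0701  0.1916] world [0.5264 0.0283 0.1916]
   keeper case xz [-0.0736  0.1596] world [0.5255 0.0317 0.1596]
   front_edge case xz [-0.0902  0.149 ] world [0.5213 0.0477 0.149 ]
```

```bash
python3 -m crank '{"jaw":[1,1,1],"yaw":[0,0,0],"slide":[[-0.1,0,0.15],[-0.08,0,0.15],[-0.06,0,0.15]]}' >/dev/null; python3 st.py
python3 -m crank '{"jaw":[1,1],"yaw":[0,0],"slide":[[-0.05,0,0.15],[-0.03,0,0.15]]}' >/dev/null; python3 st.py
python3 -m crank '{"jaw":[1],"yaw":[0],"slide":[[0,0,0.1]]}' >/dev/null; python3 st.py
python3 -m crank '{"jaw":[1],"yaw":[0],"slide":[[0,0,0.1]]}' >/dev/null; python3 st.py
python3 - <<'E'
from h import *
S=shots()
p=np.load('p.npy');p[3:]=.03,.2,.2
fit(S,p,[3,4,5],['lever_tip','keeper','front_edge','loop_bar'])
E
```

```text
t 26.88 case mm [ 1.640e+01 -1.000e-01  1.917e+02] F case [-0.3 -0.3  1.2] rot [-180.    -0.   104.8] w 0.0004
t 27.12 case mm [ 1.820e+01 -1.000e-01  1.841e+02] F case [0.2 0.2 0.5] rot [-180.    -0.   104.8] w 0.0002
t 27.25 case mm [ 1.820e+01 -1.000e-01  1.817e+02] F case [-0.8  0.  -0. ] rot [-180.    -0.   104.8] w -0.0001
t 27.38 case mm [ 1.820e+01 -1.000e-01  1.794e+02] F case [ 0.  -1.1  9.9] rot [180.   -0.  104.8] w -0.0001
lever_tip side [-0.4 -0.5] 0.71
lever_tip top [160.3   7.5] 0.16
keeper side [1.4 2.6] 0.89
keeper top [0.1 0. ] 0.57
front_edge side [-0.3 -1.1] 0.72
front_edge top [1.4 1.3] 0.94
loop_bar side [ 0.1 -0. ] 0.47
pose [ 0.5443 -0.0395 -1.3125  0.0147  0.1455  0.2194]
   case case xz [0. 0.] world [ 0.5443 -0.0395  0.    ]
   latch_pivot case xz [-0.02   0.166] world [ 0.5392 -0.0201  0.166 ]
   lever_tip case xz [0.0394 0.1747] world [ 0.5543 -0.0775  0.1747]
   loop_bar case xz [-0.0699  0.1676] world [0.5264 0.0281 0.1676]
   keeper case xz [-0.0709  0.1599] world [0.5262 0.029  0.1599]
   front_edge case xz [-0.0877  0.1496] world [0.5219 0.0453 0.1496]
```

```bash
python3 -m crank '{"jaw":[1],"yaw":[0],"slide":[[0,0,0.05]]}' >/dev/null; python3 st.py
python3 -m crank '{"jaw":[1,1,1,1,1,1,1],"yaw":[0,0,0,0,0,0,0],"slide":[[0,0,-0.4],[0,0,-1],[0,0,-1],[0,0,-1],[0,0,-1],[-1,0,-1],[-1,0,-1]]}' >/dev/null; python3 st.py
python3 - <<'E'
from h import *
S=shots()
p=np.load('p.npy');p[3:]=.03,.2,.2
fit(S,p,[3,4,5],['lever_tip','keeper','front_edge','loop_bar'])
save(S['side'],'j.png',(210,140,360,260),5)
E
```

```text
t 28.0 case mm [1.820e+01 1.000e-01 1.793e+02] F case [-3.8 -5.8 21. ] rot [179.9   0.  104.8] w 0.0001
t 28.88 case mm [ 6.860e+01 -1.000e-01  3.396e+02] F case [ 0.5 -0.2  0. ] rot [180.    0.  104.9] w 0.0002
lever_tip side [-1.2 -0.2] 0.8
lever_tip top [-1.1  1.5] 0.55
keeper side [-0.3 -0.4] 0.83
keeper top [ 1.3 -0.6] 0.77
front_edge side [ 1.6 -1.5] 0.61
front_edge top [-0.7  1.6] 0.81
loop_bar side [ 0.7 -0.5] 0.69
loop_bar top [-0.2  1.1] 0.49
pose [ 0.5443 -0.0395 -1.3125  0.0192  0.0535  0.2399]
   case case xz [0. 0.] world [ 0.5443 -0.0395  0.    ]
   latch_pivot case xz [-0.02   0.166] world [ 0.5392 -0.0201  0.166 ]
   lever_tip case xz [0.0399 0.1692] world [ 0.5545 -0.0781  0.1692]
   loop_bar case xz [-0.0694  0.1735] world [0.5266 0.0276 0.1735]
   keeper case xz [-0.0714  0.1598] world [0.5261 0.0296 0.1598]
   front_edge case xz [-0.0882  0.1495] world [0.5218 0.0458 0.1495]
```

View pics/j.png

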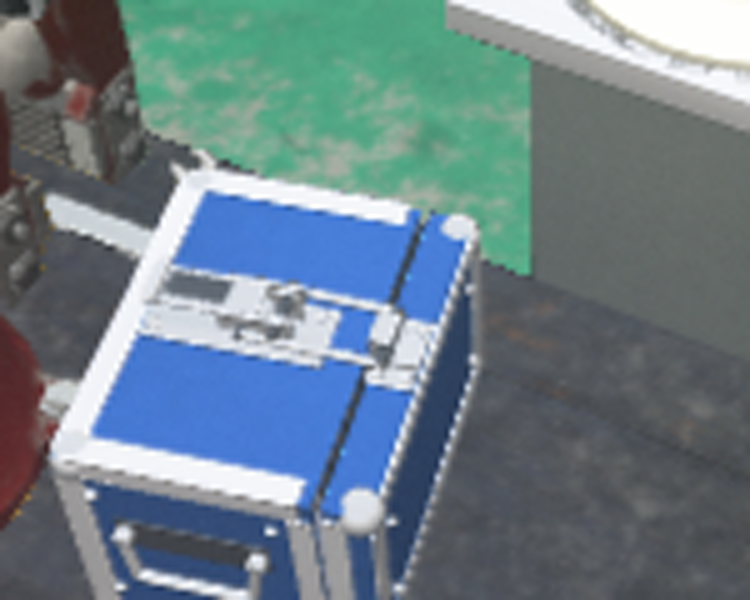

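The lever is flat at crop (215,290), the gap between front and body is narrower, and the wires run into the keeper at (390,340). One last close look at the bar and keeper before handing in.

Run:
```python
from h import *
p=np.load('p.npy')
V={'side':[],'top':[]}
for i in range(4):
    S=shots()
    for k,c in S.items():
        for n in('loop_bar','keeper','lever_tip','front_edge'):
            t=tip_of(n,c)
            if t: V.setdefault((k,n),[]).append(t[0]['uv'])
q=model([*p[:3],.01,0,0]); r=model([*p[:3],.05,0,0])
for kk,v in V.items():
    if len(v): k,n=kk; print(kk,np.round(np.median(v,0),1),'latched',np.round(proj(S[k],w(p,q[n]))[0],1),'f=.05',np.round(proj(S[k],w(p,r[n]))[0],1),'bar on lip',np.round(proj(S[k],w(p,(-.069,.173)))[0],1))
o=[]
for k in S:
    u=proj(S[k],w(p,q['keeper']))[0].astype(int); im=S[k]['pixels'][u[1]-22:u[1]+22,u[0]-22:u[0]+22,::-1]
    o.append(cv2.resize(im,(390,390),interpolation=cv2.INTER_CUBIC))
cv2.imwrite('pics/k.png',np.hstack(o))
print(robot.read_state()['contact_force'],robot.read_state()['time'])
```

```text
('side', 'loop_bar') [286.6 204. ] latched [287.8 207.2] f=.05 [287.8 207.2] bar on lip [287.1 203.6]
('side', 'keeper') [287.  206.2] latched [288.  207.4] f=.05 [290.1 207.9] bar on lip [287.1 203.6]
('side', 'lever_tip') [241.6 196.6] latched [241.3 198. ] f=.05 [241.3 198. ] bar on lip [287.1 203.6]
('side', 'front_edge') [296.6 213.6] latched [295.4 211.4] f=.05 [297.4 212. ] bar on lip [287.1 203.6]
('top', 'loop_bar') [330.4 173.8] latched [332.6 175.2] f=.05 [332.6 175.2] bar on lip [333.1 174.1]
('top', 'keeper') [333.2 177.2] latched [332.4 175.2] f=.05 [330.3 175.8] bar on lip [333.1 174.1]
('top', 'lever_tip') [379.9 163. ] latched [380.  163.6] f=.05 [380.  163.6] bar on lip [333.1 174.1]
('top', 'front_edge') [325.5 178.7] latched [325.2 177.7] f=.05 [323.2 178.3] bar on lip [333.1 174.1]
[ 0.68043139  0.90894152 -0.13344246] 31.375
```

View pics/k.png

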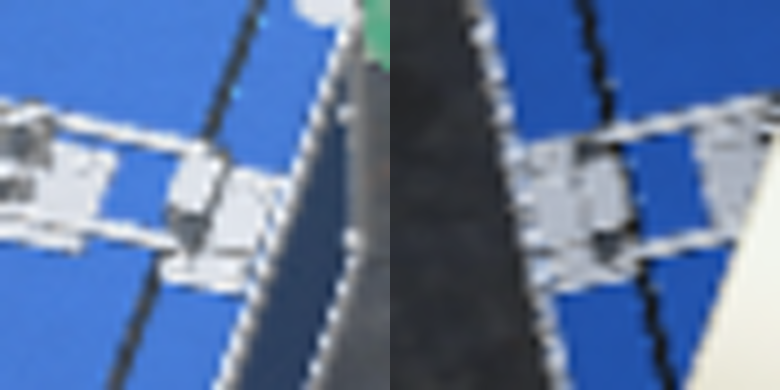

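In both views the light lip covers the dark bar, with only the bar's ends showing: left view (185,225), right view (605,240). The seen points fit the front latched at about 0.01 better than sprung at 0.05, and the lever reads flat.

```bash
python3 -c "
from plant import robot
print(robot.finish_job())"
```

```text
the job is handed in; nothing more can be done
None
```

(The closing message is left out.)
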